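# Draw the long fossil bone out of its half-covered tray

## Robot

A 6-joint arm with a two-finger parallel gripper is mounted at the origin on the work surface. World frame = base frame: x ahead of the robot, y to its left, z up, the work surface at z = 0. Lengths are in m, angles in rad, forces in N, time in s.
With the tool pointing down it reaches from about 0.275 to 0.725 m from the base axis. Payload 5.6 kg.
Tool frame: the origin (TCP) lies midway between the tips of the shut fingers; the grasp point (between the pads) lies 19 mm behind it; z points along the fingers, y is the line along which they close (so a half turn about z gives the same grasp; the last joint's range is limited). The gripper opens to 85 mm and grips with 20 to 120 N. Pads are 22 mm wide; open, the fingers measure 114 mm over their backs; the gripper's body (76 mm by 85 mm) begins 54 mm behind the grasp point. The pads swing forward as they close: fully open they stand 13 mm farther back than shut.
Start: joints at [-0.816, 0.255, 0.108, 0, -1.424, -0.285], TCP at [0.249, -0.49, 0.231] pointing down, gripper open.
Joint ranges: [-2.95, 2.95], [-1.21, 1.97], [-1.09, 1.5], [-2.87, 1.71], [-2.94, -0.07], [-3.05, 3.05]. Speed limits (rad/s): [2.57, 2.57, 3.14, 3.14, 3.14, 3.14].

## Interface

Orientations are given as a unit quaternion [x, y, z, w].
In Python, from station import bot, grab_frame, get_calibration gives the robot as it stands. The module is installed in compiled form; this text tells all that it offers.
- The arm moves only by the tool carry_out, never from a script. Its argument "commands" is a list of rows, each an object of numbers: "rx", "ry", "rz": the turn, a rotation vector about the world's x, y, z in degrees; "dx", "dy", "dz": the shift along the world's x, y, z in cm; "grip": the closure, from 0 (fully open) to 1 (shut). A call has 1 to 5 rows; each row shifts and turns the commanded pose from where the row before left it; what a row does not reach is not made up. A row lasts 1/10 s, in which the tool goes at most 50 mm and 8.59 degrees, less where a joint would pass 70% of its speed; a pose out of reach is approached as far as the arm can. A call is refused whole if a number of a shift passes 5 or a number of a turn 8.59, either way. A call with a gripper value outside its range is refused whole. The fingers move at their own pace and stop on an object; "force" is the grip in N (left out, the last holds). Time passes only in rows, so rows that do not move let the fingers close. It gives the time, the measured TCP pose, the force, the opening and the grip force at its end, in the units of the state.
- bot.get_state(): the state, without advancing time (a new reading comes with each control period).
- grab_frame(name): name is "side" or "top" or "wrist"; returns (picture, depth): 420x560x3 uint8, red, green, blue; 420x560 float32, m along the optical axis (not along the pixel's ray), 0 where there is no reading.
- get_calibration(name): a dict with "fx", "fy", "cx", "cy" (pixels), "position" and "rotation" of the camera in the world. Camera axes: x right, y up, looking along -z (the intrinsics and any distortion apply to the point x, -y, -z); pixel columns grow to the right and rows downward; lengths in m; the calibration is good to about 2 mm. A picture is of the moment at which its call begins: read the wrist's pose just before it. get_calibration takes no time and is no camera call; for the wrist camera it gives the pose at the moment of the call.
- bot.job_done(): hands the job in; it is judged then, once.
The state is a dict: "t": time; "q": joint angles; "qd": joint speeds; "joint_torque": joint torques, N m; "eef_pos": TCP position; "ee_rot": TCP orientation; "wrist_force": force on the tool from outside, world axes, zero at the start; "moment": the same for the moment, N m; "width": opening from 0.0 (shut) to 1.0 (fully open); "gripper_force": force on a finger pad.
Only numpy, scipy, OpenCV 4.12 (cv2) and the standard library are available. Lean on these libraries where they do the work, as an engineer would, in place of code of your own. Each camera call takes 0.05 s, during which the arm holds its last target. There are 200 camera calls.

## Task

Take the long fossil bone out of the plywood specimen tray: it is longer than the opening between the two fixed cover boards, so work one end deeper under a board, tilt the other end up and draw the bone out diagonally, without forcing it against the tray. Finish while still holding it in the gripper, steady over the tray, with the whole bone at least 10 cm above the tray's top; the program ends holding it, nothing is put down. Leave the two small fossils in the tray and everything else on the bench where they are.

Things in the scene. Friction and masses are not known exactly. Their poses are not given: they have to be found in the camera images.
- tray: Fixed plywood tray on the bench, 190 (its x) by 400 (its y, the long way) by 74 high; origin at the centre of its underside. Floor 6 thick, long walls 10 thick and 74 high, inside 170 by 380. Two fixed level cover boards, 8 thick (underside 66, top 74 above the bench), close the two ends of its long way: each reaches from the end wall to 100 from the tray's centre, so the only way out is the opening on top, 200 (y) by 170 (x). Position and yaw vary.
- bone_center (a point): Centre, half-way up, of the long dark brown fossil bone, a loose stiff bar of about 0.2 kg, 260 long (its y), flat-sided, shaft 18 wide and 18 high, the last 35 at either end 26 wide. It lies flat on the tray's floor (centre 15 above the bench), within a few degrees of the tray's y, in the half of the tray towards the tray's -x; usually both ends are hidden under the boards. At least 30 is free on both sides of its shaft for the fingers.
- bone_end_a (a point): Middle of the bone's end face on its +y side, 130 from the bone's centre.
- bone_end_b (a point): Middle of the bone's end face on its -y side, 130 from the bone's centre.
- fragment_center (a point): Centre of a short loose piece of bone, same section as the long one but 80 long, lying in the half of the tray towards the tray's +x. To be left alone.
- vertebra_center (a point): Centre of a loose round fossil vertebra, 42 across and about 31 high, lying in the half of the tray towards the tray's +x. To be left alone.
- bottle: White plastic bottle, 60 across and 150 tall, standing on the bench on the robot's right; origin under its centre. To be left alone.
- jar: Amber glass jar, 66 across and 85 tall, standing on the bench on the robot's right; origin under its centre. To be left alone.
- brush: Brush lying on the bench on the robot's left. To be left alone.
- hammer: Small hammer lying on the bench on the robot's left. To be left alone.
- dish: White ceramic dish, 100 across and 30 high, on the bench on the robot's right; origin under its centre. To be left alone.

How it is judged:
On the way:
1. the bone is tilted with one end up through the opening, above the tray's top, while the other end is still down inside the tray (((height (world z) of bone_end_a above 0.085 m and height (world z) of bone_end_b below 0.06 m) or (height (world z) of bone_end_b above 0.085 m and height (world z) of bone_end_a below 0.06 m))), for 0.1 s.
At the end, for the whole second after the job is handed in: Both ends of the bone are more than 160 mm above the bench (tray top at 74), its centre is within 150 mm of the tray's centre seen from above, it is held by the fingers (over 1 N), free of the tray and still (under 30 mm/s), and each other loose thing is within 40 mm of where it began (height (world z) of each of bone_end_a, bone_end_b above 0.16 m and horizontal distance between bone_center and tray below 0.15 m and contact force between bone and the fingers above 1 N and contact force between bone and tray below 0.5 N and linear speed of bone below 0.03 m/s and distance of each of vertebra_center, fragment_center, bottle, jar, brush, hammer, dish from where it was at the start of the episode below 0.04 m); the arm keeps its last pose, push and grip.
It fails at once if the bone is forced against the tray (over 35 N) (contact force between bone and tray above 35 N).
It fails at once if another loose thing is shifted by more than 40 mm (distance of any of vertebra_center, fragment_center, bottle, jar, brush, hammer, dish from where it was at the start of the episode above 0.04 m).
It also fails if it takes over 48 s, if anything falls off the work surface, if the arm or the gripper's body presses on something with over 40 N, if the wrist force passes 120 N, or if a joint passes its speed limit or range.

## Working session

There is one attempt and no reset: what is moved stays moved. The work goes in short steps, Python scripts to look and compute and a tool call to move; the robot and the scene stay as the last step left them, time stands still between calls to the robot, and variables do not carry over. Pictures are saved under pics/ and viewed, at most 10 in all, crops included, and the job is handed in when it is done.

Besides the shell and the picture viewer there is one more tool, called after "Call:" as name(argument=value, ...), one argument or row to a line, values as JSON. carry_out: Moves the arm, as the interface text tells. Its arguments: {"type":"object","properties":{"commands":{"type":"array"},"force":{"type":"number"}},"required":["commands"]}

```bash
mkdir -p pics; cat > h.py <<'E'
import numpy as np, cv2
from station import bot, grab_frame, get_calibration
def world(d,c):
    v,u=np.mgrid[:420,:560]
    p=np.stack([(u-c['cx'])/c['fx']*d,-(v-c['cy'])/c['fy']*d,-d],-1)
    return p@np.array(c['rotation']).reshape(3,3).T+np.array(c['position'])
E
python3 - <<'E'
from h import *
s=bot.get_state();print(s)
for n in['top','side']:
    c=get_calibration(n);print(c)
    im,d=grab_frame(n);cv2.imwrite(f'pics/{n}0.png',im[:,:,::-1]);np.savez(f'{n}0.npz',im=im,d=d,p=world(d,c))
E
```

```text
{'t': 0.0, 'q': array([-8.16400040e-01,  2.55749488e-01,  1.07004002e-01, -4.82554168e-04,
       -1.42390408e+00, -2.84579545e-01]), 'qd': array([-0.00129626,  0.0001286 , -0.00042512,  0.00110836, -0.00017554,
       -0.00127675]), 'joint_torque': array([ 2.24550247e-03, -3.86623371e+01,  2.37938654e+01,  5.36496073e+00,
       -6.03967026e-03, -3.37538893e-05]), 'eef_pos': array([ 0.24881585, -0.48994099,  0.23039308]), 'ee_rot': array([-2.32719208e-01,  9.72543498e-01,  9.22844230e-04, -2.52843706e-04]), 'wrist_force': array([-0.72832285,  0.14330622, -0.56612178]), 'moment': array([-0.04184545, -0.02454682, -0.0528948 ]), 'gripper_force': 0.0, 'width': 0.9975524715333941}
{'fx': 528.1838200050217, 'fy': 528.1838200050217, 'cx': 277.2227853146265, 'cy': 219.7878804869032, 'position': array([ 0.22352664, -0.02033119,  1.5724249 ]), 'rotation': array([-0.06288713,  0.05666898,  0.70719691, -0.70193046])}Traceback (most recent call last):
  File "<stdin>", line 5, in <module>
  File "h.py", line 6, in world
    return p@np.array(c['rotation']).reshape(3,3).T+np.array(c['position'])
             ~~~~~~~~~~~~~~~~~~~~~~~~~~~~~~~^^^^^
ValueError: cannot reshape array of size 4 into shape (3,3)
```

View pics/top0.png

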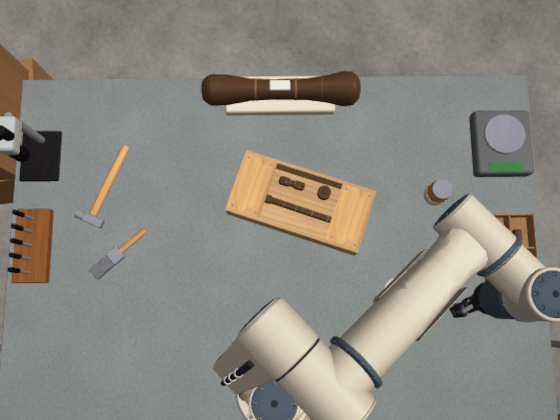

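The top view shows the tray at about (301,202) px, and the bone running from about (266,201) to (331,216) px on its near side. The fragment is at (291,184) and the vertebra at (323,193). I'll measure these next.

```bash
cat > h.py <<'E'
import numpy as np, cv2
from scipy.spatial.transform import Rotation as R
from station import bot, grab_frame, get_calibration
def world(d,c):
    v,u=np.mgrid[:d.shape[0],:d.shape[1]]
    p=np.stack([(u-c['cx'])/c['fx']*d,-(v-c['cy'])/c['fy']*d,-d],-1)
    return R.from_quat(c['rotation']).apply(p.reshape(-1,3)).reshape(p.shape)+np.array(c['position'])
def rect(P): # min-area rect: centre, size, long axis yaw
    (cx,cy),(w,h),a=cv2.minAreaRect((P[:,:2]*1000).astype(np.float32))
    if w<h: a+=90;w,h=h,w
    return cx,cy,w,h,a
E
python3 - <<'E'
from h import *
c=get_calibration('top');im,d=grab_frame('top');P=world(d,c)
hsv=cv2.cvtColor(im,cv2.COLOR_RGB2HSV)
roi=np.zeros(d.shape,bool);roi[145:260,220:385]=1
m=roi&(abs(P[...,2]-.074)<.008)
print('tray',rect(P[m]), np.median(P[m][:,2]))
dark=roi&(hsv[...,2]<100)&(d>0)&(P[...,2]<.06)
n,l,st,ce=cv2.connectedComponentsWithStats(dark.astype(np.uint8))
for i in range(1,n):
    if st[i,4]>25: print(st[i],ce[i],np.round(rect(P[l==i]),1),np.median(P[l==i][:,2]))
cv2.imwrite('pics/top1.png',cv2.resize(im[145:260,220:385,::-1],None,fx=4.5,fy=4.5,interpolation=cv2.INTER_CUBIC))
print(P[5:400:130,100:500:130,2])
E
```

```text
tray (538.1461791992188, -76.49508666992188, 400.54632568359375, 192.58935546875, 71.23997497558594) 0.07282886058949067
[277 164  64  24 275] [308.92727273 175.96363636] [ 618.8 -102.2  199.6    5.7   71.2] 0.03381780524377742
[279 177  25  13 143] [290.60839161 183.31468531] [601.  -50.3  75.5  22.7  71.6] 0.021853662498883875
[318 187  12  13 128] [323.46875  192.828125] [ 569.6 -146.4   33.6   33.2   86.9] 0.02993557340672215
[265 195  65  28 327] [296.05504587 208.5351682 ] [520.3 -68.6 202.3  20.9  69.8] 0.021853265156906332
[227 212 129  43 311] [291.80707395 233.50803859] [448.5 -45.7 396.1   2.8  71.3] 0.02473145317613734
[[-7.47436686e-01 -7.49509899e-01 -7.55252736e-01 -7.45675394e-01]
 [-1.55423511e-03  3.65593880e-03  6.34028791e-03  5.63133803e-02]
 [ 1.81567006e-02 -1.69610532e-03  2.35280957e-03  6.24961741e-01]
 [ 1.52599675e-04  4.83527606e-03  6.87107830e-01  9.89841950e-04]]
```

View pics/top1.png

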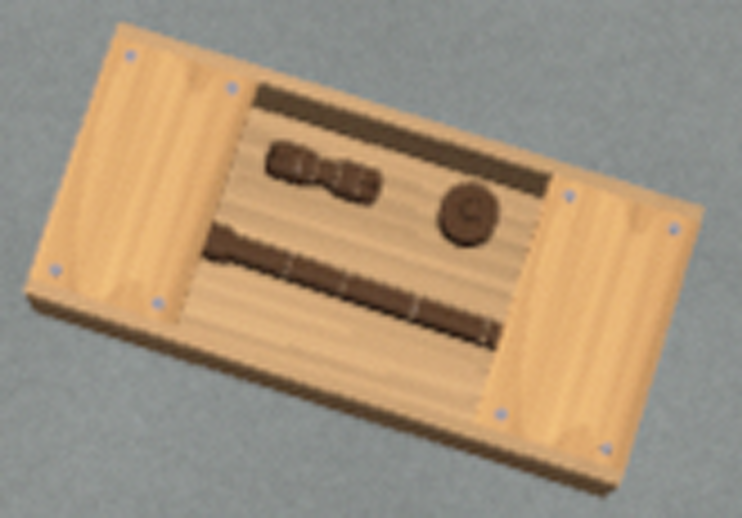

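Call:
carry_out(
  commands=[
    {"dx":1.3,"dy":2,"rz":2.5,"grip":0.4},
    {"dx":2.6,"dy":4,"rz":4.5,"grip":0.4},
    {"dx":2.6,"dy":4,"rz":4.5,"grip":0.4},
    {"dx":2.6,"dy":4,"rz":4.5,"grip":0.4},
    {"dx":2.6,"dy":4,"rz":4.5,"grip":0.4},
  ],
)

```text
$.commands[0]: bad value
```

Call:
carry_out(
  commands=[
    {"dx":2.6,"dy":4,"rz":4.5,"grip":0.4},
    {"dx":2.6,"dy":4,"rz":4.5,"grip":0.4},
    {"dx":2.6,"dy":4,"rz":4.5,"grip":0.4},
    {"dx":2.6,"dy":4,"rz":4.5,"grip":0.4},
    {"dx":2.6,"dy":4,"rz":4.5,"grip":0.4},
  ],
)

```text
$.commands[0]: bad value
```

Call:
carry_out(
  commands=[
    {"dx":1.8,"dy":2.6},
    {},
    {},
    {},
  ],
)

```text
$.commands[0]: bad value
```

```bash
python3 - <<'E'
from h import *
s=bot.get_state();print(s['t'],s['eef_pos'],R.from_quat(s['ee_rot']).as_matrix().round(3),s['width'],s['q'])
c=get_calibration('wrist');im,d=grab_frame('wrist');P=world(d,c);np.savez('w1.npz',im=im,P=P)
cv2.imwrite('pics/w1.png',im[:,:,::-1])
E
```

```text
0.1 [ 0.24884272 -0.49001328  0.23050961] [[-0.892 -0.453 -0.001]
 [-0.453  0.892  0.001]
 [ 0.     0.002 -1.   ]] 1.0014449392857818 [-8.16385292e-01  2.55668423e-01  1.07149899e-01 -3.77305409e-04
 -1.42387213e+00 -2.84609163e-01]
```

View pics/w1.png

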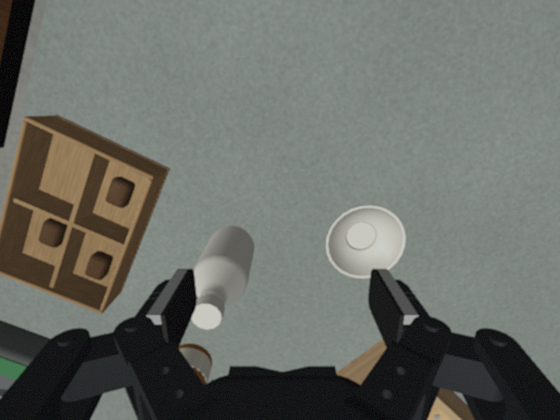

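The arm hasn't moved. The wrist view shows the bottle (210,290), the dish (365,240) and a corner of the tray (400,390). The rows were probably refused because they left out some fields, so I'll fill in all of them.

Call:
carry_out(
  commands=[
    {"rx":0,"ry":0,"rz":2.5,"dx":1.3,"dy":2,"dz":0,"grip":0.4},
    {"rx":0,"ry":0,"rz":4.5,"dx":2.6,"dy":4,"dz":0,"grip":0.4},
    {"rx":0,"ry":0,"rz":4.5,"dx":2.6,"dy":4,"dz":0,"grip":0.4},
    {"rx":0,"ry":0,"rz":4.5,"dx":2.6,"dy":4,"dz":0,"grip":0.4},
    {"rx":0,"ry":0,"rz":4.5,"dx":2.6,"dy":4,"dz":0,"grip":0.4},
  ],
)

```text
t: 0.65
eef_pos: [0.3665, -0.3087, 0.2311]
ee_rot: [-0.403, 0.915, 0.0, -0.0]
wrist_force: [1.1, -0.2, 0.5]
width: 0.6
gripper_force: 0.0
```

Call:
carry_out(
  commands=[
    {"rx":0,"ry":0,"rz":4.5,"dx":2.6,"dy":4,"dz":0,"grip":0.4},
    {"rx":0,"ry":0,"rz":4.5,"dx":2.6,"dy":4,"dz":0,"grip":0.4},
    {"rx":0,"ry":0,"rz":4.5,"dx":2.6,"dy":4,"dz":0,"grip":0.4},
    {"rx":0,"ry":0,"rz":4.5,"dx":2.6,"dy":4,"dz":0,"grip":0.4},
    {"rx":0,"ry":0,"rz":4.5,"dx":2.6,"dy":4,"dz":0,"grip":0.4},
  ],
)

```text
t: 1.15
eef_pos: [0.4966, -0.1085, 0.2313]
ee_rot: [-0.574, 0.819, 0.0, -0.0]
wrist_force: [1.5, -0.8, 0.1]
width: 0.602
gripper_force: 0.0
```

Call:
carry_out(
  commands=[
    {"rx":0,"ry":0,"rz":0,"dx":1.8,"dy":2.6,"dz":0,"grip":0.4},
    {"rx":0,"ry":0,"rz":0,"dx":0,"dy":0,"dz":0,"grip":0.4},
    {"rx":0,"ry":0,"rz":0,"dx":0,"dy":0,"dz":0,"grip":0.4},
  ],
)

```text
t: 1.45
eef_pos: [0.514, -0.0838, 0.2307]
ee_rot: [-0.574, 0.819, 0.0, -0.001]
wrist_force: [0.1, -0.7, 0.2]
width: 0.598
gripper_force: 0.0
```

```bash
python3 - <<'E'
from h import *
s=bot.get_state();print(s['t'],s['eef_pos'],R.from_quat(s['ee_rot']).as_matrix().round(3),s['width'],s['q'])
c=get_calibration('wrist');im,d=grab_frame('wrist');P=world(d,c);np.savez('w2.npz',im=im,P=P)
cv2.imwrite('pics/w2.png',im[:,:,::-1])
E
```

```text
1.45 [ 0.51400164 -0.08378066  0.23070603] [[-0.342 -0.94  -0.001]
 [-0.94   0.342 -0.   ]
 [ 0.001  0.001 -1.   ]] 0.5977553436096539 [ 1.39364348e-01  1.98152228e-01  3.29999985e-02 -8.33901831e-05
 -1.40693784e+00 -4.88399483e-01]
```

View pics/w2.png

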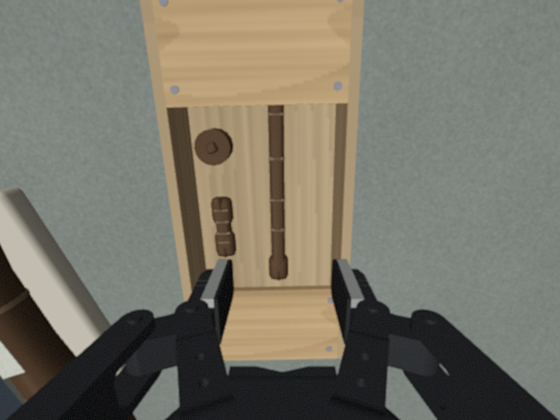

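The wrist view shows the bone as a vertical strip at column 277. Its +y head runs from row 255 to row 279, with floor visible beyond it, and its -y end goes under the far board at row 105. I'll turn these into positions.

```bash
python3 - <<'E'
from h import *
z=np.load('w2.npz');im,P=z['im'],z['P'];print(get_calibration('wrist')['position'])
T=np.array([.5381,-.0765]);a=np.radians(71.2);ex=np.array([np.sin(a),-np.cos(a)]);ey=np.array([np.cos(a),np.sin(a)])
Q=np.stack([(P[...,:2]-T)@ex,(P[...,:2]-T)@ey,P[...,2]],-1)*1000
for r in list(range(95,112,4))+list(range(245,300,3)): print(r,Q[r,277].round(0),im[r,277])
for r in (120,180,230,268): 
    b=(im[r,240:310].max(-1)<100); c=np.where(b)[0]+240; print(r,c.min(),c.max(),Q[r,c.min()+1].round(1),Q[r,c.max()-1].round(1))
for r in(180,): print([Q[r,c].round(0).tolist() for c in (160,166,174,196,330,338,350)])
E
```

```text
[ 0.48534006 -0.16179806  0.37334532]
95 [ -18. -111.   73.] [183 155 115]
99 [ -18. -107.   73.] [186 158 119]
103 [ -18. -104.   73.] [193 166 126]
107 [ -17. -100.   23.] [84 64 49]
111 [-17. -96.  24.] [84 65 47]
245 [-13.  65.  24.] [90 68 52]
248 [-13.  68.  25.] [89 68 50]
251 [-13.  73.  23.] [90 69 52]
254 [-13.  77.  24.] [92 69 55]
257 [-13.  82.  22.] [90 70 54]
260 [-12.  87.  22.] [92 71 54]
263 [-12.  90.  24.] [89 69 52]
266 [-12.  95.  24.] [90 68 52]
269 [-12.  99.  23.] [88 67 50]
272 [-12. 103.  24.] [81 62 45]
275 [-12. 108.  24.] [81 62 45]
278 [-12. 112.  24.] [69 51 39]
281 [-11. 128.   6.] [179 159 126]
284 [-11. 133.   5.] [185 164 131]
287 [-13.  97.  69.] [131 106  74]
290 [-13.  98.  74.] [158 132  97]
293 [-13. 102.  74.] [166 140 102]
296 [-13. 106.  73.] [176 150 111]
299 [-13. 110.  73.] [183 157 117]
120 269 283 [ -9.1 -87.   24.1] [-22.4 -86.7  21.2]
180 270 283 [ -8.  -19.1  22.9] [-21.  -18.6  22. ]
230 283 283 [-22.2  46.3  19.1] [-19.8  43.9  25.1]
268 270 287 [-4.4 97.7 23.1] [-23.9  99.   21.5]
[[133.0, -17.0, -0.0], [96.0, -33.0, 74.0], [88.0, -32.0, 74.0], [85.0, -17.0, 7.0], [-81.0, -14.0, 5.0], [-83.0, -22.0, 44.0], [-90.0, -29.0, 74.0]]
```

Call:
carry_out(
  commands=[
    {"rx":0,"ry":0,"rz":0,"dx":0.35,"dy":-0.35,"dz":-4.5,"grip":0.5},
    {"rx":0,"ry":0,"rz":0,"dx":0,"dy":0,"dz":-4.5,"grip":0.5},
    {"rx":0,"ry":0,"rz":0,"dx":0,"dy":0,"dz":-4,"grip":0.5},
    {"rx":0,"ry":0,"rz":0,"dx":0,"dy":0,"dz":-3,"grip":0.5},
    {"rx":0,"ry":0,"rz":0,"dx":0,"dy":0,"dz":-2,"grip":0.5},
  ],
  force=60,
)

```text
t: 2.0
eef_pos: [0.5155, -0.0891, 0.0491]
ee_rot: [-0.572, 0.82, 0.001, -0.001]
wrist_force: [-0.4, 0.8, 0.7]
width: 0.503
gripper_force: 0.0
```

Call:
carry_out(
  commands=[
    {"rx":0,"ry":0,"rz":0,"dx":0,"dy":0,"dz":-1.5,"grip":0.5},
    {"rx":0,"ry":0,"rz":0,"dx":0,"dy":0,"dz":-1,"grip":0.5},
    {"rx":0,"ry":0,"rz":0,"dx":0,"dy":0,"dz":-0.8,"grip":0.5},
    {"rx":0,"ry":0,"rz":0,"dx":0,"dy":0,"dz":-0.6,"grip":0.5},
    {"rx":0,"ry":0,"rz":0,"dx":0,"dy":0,"dz":0,"grip":0.5},
  ],
)

```text
t: 2.5
eef_pos: [0.5172, -0.0881, 0.0119]
ee_rot: [-0.573, 0.82, 0.0, -0.0]
wrist_force: [-0.2, -0.3, -0.3]
width: 0.499
gripper_force: 0.0
```

Now I'll lower the last 2 mm and close the fingers.

Call:
carry_out(
  commands=[
    {"rx":0,"ry":0,"rz":0,"dx":0,"dy":0,"dz":-0.2,"grip":0.5},
    {"rx":0,"ry":0,"rz":0,"dx":0,"dy":0,"dz":0,"grip":0.65},
    {"rx":0,"ry":0,"rz":0,"dx":0,"dy":0,"dz":0,"grip":0.8},
    {"rx":0,"ry":0,"rz":0,"dx":0,"dy":0,"dz":0,"grip":1},
    {"rx":0,"ry":0,"rz":0,"dx":0,"dy":0,"dz":0,"grip":1},
  ],
  force=70,
)

```text
t: 3.0
eef_pos: [0.5181, -0.0879, 0.0111]
ee_rot: [-0.573, 0.819, -0.0, 0.001]
wrist_force: [-1.4, 1.1, 5.6]
width: 0.189
gripper_force: 69.6
```

Call:
carry_out(
  commands=[
    {"rx":0,"ry":0,"rz":0,"dx":0,"dy":0,"dz":0,"grip":1},
    {"rx":0,"ry":0,"rz":0,"dx":0,"dy":0,"dz":0,"grip":1},
    {"rx":0,"ry":0,"rz":0,"dx":0,"dy":0,"dz":0.4,"grip":1},
    {"rx":0,"ry":0,"rz":0,"dx":0,"dy":0,"dz":0.6,"grip":1},
    {"rx":0,"ry":0,"rz":0,"dx":0,"dy":0,"dz":0,"grip":1},
  ],
)

```text
t: 3.5
eef_pos: [0.5178, -0.0879, 0.0209]
ee_rot: [-0.573, 0.82, -0.0, 0.0]
wrist_force: [0.1, -0.1, -2.1]
width: 0.191
gripper_force: 68.7
```

Call:
carry_out(
  commands=[
    {"rx":0,"ry":0,"rz":0,"dx":-0.2,"dy":-0.6,"dz":0.4,"grip":1},
    {"rx":0,"ry":0,"rz":0,"dx":-0.3,"dy":-0.8,"dz":0.4,"grip":1},
    {"rx":0,"ry":0,"rz":0,"dx":-0.3,"dy":-0.8,"dz":0,"grip":1},
    {"rx":0,"ry":0,"rz":0,"dx":-0.12,"dy":-0.34,"dz":0,"grip":1},
    {"rx":0,"ry":0,"rz":0,"dx":0,"dy":0,"dz":0,"grip":1},
  ],
)

```text
t: 4.0
eef_pos: [0.5078, -0.114, 0.0281]
ee_rot: [-0.572, 0.82, 0.0, -0.0]
wrist_force: [-1.1, 0.5, -2.9]
width: 0.192
gripper_force: 68.7
```

Call:
carry_out(
  commands=[
    {"rx":3.76,"ry":-1.37,"rz":0,"dx":0,"dy":0,"dz":0.9,"grip":1},
    {"rx":3.76,"ry":-1.37,"rz":0,"dx":0,"dy":0,"dz":0.6,"grip":1},
    {"rx":0,"ry":0,"rz":0,"dx":0,"dy":0,"dz":0,"grip":1},
  ],
)

```text
t: 4.3
eef_pos: [0.509, -0.1145, 0.0442]
ee_rot: [-0.571, 0.818, 0.04, 0.059]
wrist_force: [0.1, 0.2, -2.8]
width: 0.189
gripper_force: 68.8
```

```bash
python3 - <<'E'
from h import *
im,d=grab_frame('side');cv2.imwrite('pics/s1.png',im[:,:,::-1])
im,d=grab_frame('wrist');cv2.imwrite('pics/w3.png',im[:,:,::-1])
print(bot.get_state()['wrist_force'])
E
```

```text
[ 0.63575593 -0.08261812 -2.5422407 ]
```

View pics/w3.png

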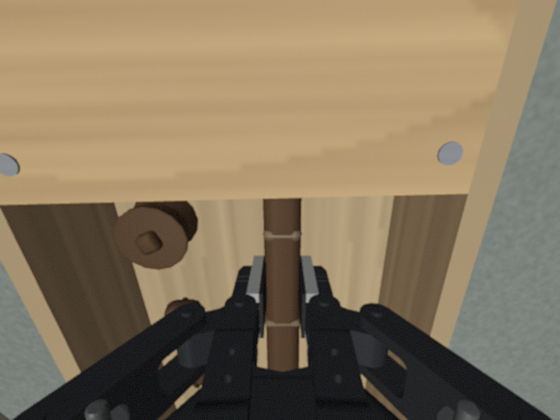

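View pics/s1.png

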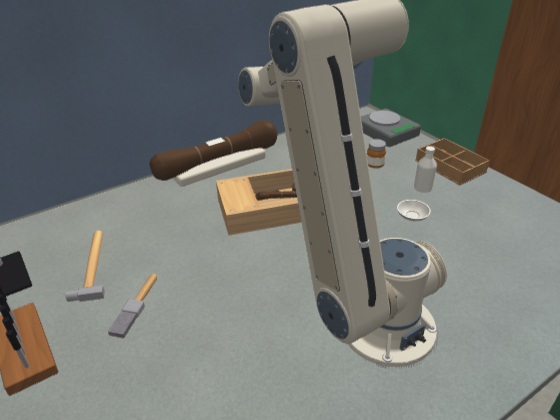

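The wrist view shows the bone held between the pads at column 282, going under the far board at row 197. The side view shows the +y head at about (262,195), next to the near board's edge. I'll check that end a clears the board.

```bash
python3 - <<'E'
from h import *
for n in('side','top'):
    c=get_calibration(n);im,d=grab_frame(n);P=world(d,c)
    T=np.array([.5381,-.0765]);a=np.radians(71.2);ex=np.array([np.sin(a),-np.cos(a)]);ey=np.array([np.cos(a),np.sin(a)])
    Q=np.stack([(P[...,:2]-T)@ex,(P[...,:2]-T)@ey,P[...,2]],-1)*1000
    m=(d>0)&(im.max(-1)<110)&(abs(Q[...,0]+14)<20)&(Q[...,1]>0)&(Q[...,1]<130)&(Q[...,2]>30)&(Q[...,2]<100)
    q=Q[m];q=q[np.argsort(q[:,1])];print(n,len(q),q[-8:].round(0).tolist())
E
```

```text
side 187 [[-15.0, 86.0, 72.0], [-28.0, 87.0, 62.0], [-29.0, 87.0, 66.0], [-17.0, 87.0, 69.0], [-18.0, 87.0, 66.0], [-21.0, 88.0, 61.0], [-12.0, 89.0, 66.0], [-26.0, 89.0, 68.0]]
top 8 [[-22.0, 1.0, 57.0], [-21.0, 1.0, 63.0], [-26.0, 2.0, 58.0], [-23.0, 3.0, 54.0], [-22.0, 4.0, 62.0], [-27.0, 5.0, 55.0], [-25.0, 6.0, 60.0], [-23.0, 7.0, 65.0]]
```

End a is at tray y of about 88 mm, 12 mm clear of the board edge, so I'll keep tilting.

Call:
carry_out(
  commands=[
    {"rx":3.76,"ry":-1.37,"rz":0,"dx":0,"dy":0,"dz":0.7,"grip":1},
    {"rx":3.76,"ry":-1.37,"rz":0,"dx":0,"dy":0,"dz":0.7,"grip":1},
    {"rx":3.76,"ry":-1.37,"rz":0,"dx":0,"dy":0,"dz":0.7,"grip":1},
    {"rx":2.82,"ry":-1.03,"rz":0,"dx":0,"dy":0,"dz":0.5,"grip":1},
    {"rx":0,"ry":0,"rz":0,"dx":0,"dy":0,"dz":0,"grip":1},
  ],
)

```text
t: 5.0
eef_pos: [0.5081, -0.1142, 0.069]
ee_rot: [-0.561, 0.804, 0.114, 0.163]
wrist_force: [0.3, -1.3, -2.4]
width: 0.187
gripper_force: 68.9
```

Call:
carry_out(
  commands=[
    {"rx":0,"ry":0,"rz":0,"dx":0,"dy":0,"dz":0,"grip":1},
    {"rx":0,"ry":0,"rz":0,"dx":0,"dy":0,"dz":0,"grip":1},
  ],
)

```text
t: 5.2
eef_pos: [0.508, -0.1127, 0.0688]
ee_rot: [-0.562, 0.803, 0.115, 0.162]
wrist_force: [0.6, 0.4, -2.6]
width: 0.187
gripper_force: 68.9
```

Call:
carry_out(
  commands=[
    {"rx":0,"ry":0,"rz":0,"dx":0.47,"dy":1.3,"dz":0.6,"grip":1},
    {"rx":0,"ry":0,"rz":0,"dx":0.47,"dy":1.3,"dz":0.6,"grip":1},
    {"rx":0,"ry":0,"rz":0,"dx":0.47,"dy":1.3,"dz":0.6,"grip":1},
    {"rx":0,"ry":0,"rz":0,"dx":0,"dy":0,"dz":0,"grip":1},
  ],
)

```text
t: 5.6
eef_pos: [0.523, -0.0724, 0.0879]
ee_rot: [-0.563, 0.802, 0.114, 0.163]
wrist_force: [0.0, 0.3, -2.3]
width: 0.188
gripper_force: 68.8
```

Call:
carry_out(
  commands=[
    {"rx":0,"ry":0,"rz":0,"dx":0.47,"dy":1.3,"dz":0.6,"grip":1},
    {"rx":0,"ry":0,"rz":0,"dx":0.47,"dy":1.3,"dz":0.6,"grip":1},
    {"rx":0,"ry":0,"rz":0,"dx":0.47,"dy":1.3,"dz":0.6,"grip":1},
    {"rx":0,"ry":0,"rz":0,"dx":0.2,"dy":0.5,"dz":0.2,"grip":1},
    {"rx":0,"ry":0,"rz":0,"dx":0,"dy":0,"dz":0,"grip":1},
  ],
)

```text
t: 6.1
eef_pos: [0.5384, -0.0297, 0.1072]
ee_rot: [-0.562, 0.803, 0.114, 0.163]
wrist_force: [-0.1, 0.2, -2.9]
width: 0.186
gripper_force: 68.8
```

```bash
python3 - <<'E'
from h import *
c=get_calibration('wrist');im,d=grab_frame('wrist');cv2.imwrite('pics/w4.png',im[:,:,::-1]);P=world(d,c)
T=np.array([.5381,-.0765]);a=np.radians(71.2);ex=np.array([np.sin(a),-np.cos(a)]);ey=np.array([np.cos(a),np.sin(a)])
Q=np.stack([(P[...,:2]-T)@ex,(P[...,:2]-T)@ey,P[...,2]],-1)*1000
for r in range(60,260,12): print(r,Q[r,282].round(0),im[r,282])
E
```

```text
60 [-17. -54.  80.] [103  80  59]
72 [-17. -50.  81.] [112  90  68]
84 [-17. -46.  83.] [113  89  70]
96 [-17. -41.  84.] [112  89  68]
108 [-17. -37.  87.] [111  87  67]
120 [-17. -33.  87.] [111  89  69]
132 [-17. -29.  90.] [112  88  67]
144 [-16. -24.  93.] [111  89  68]
156 [-16. -19.  94.] [109  86  64]
168 [-16. -15.  96.] [110  85  68]
180 [-16. -10.  98.] [109  85  66]
192 [-16.  -5. 101.] [109  86  66]
204 [-16.   0. 103.] [108  86  67]
216 [-16.   6. 104.] [107  85  64]
228 [-16.  11. 107.] [107  82  62]
240 [-16.  17. 109.] [106  83  62]
252 [-16.  22. 112.] [107  83  64]
```

View pics/w4.png

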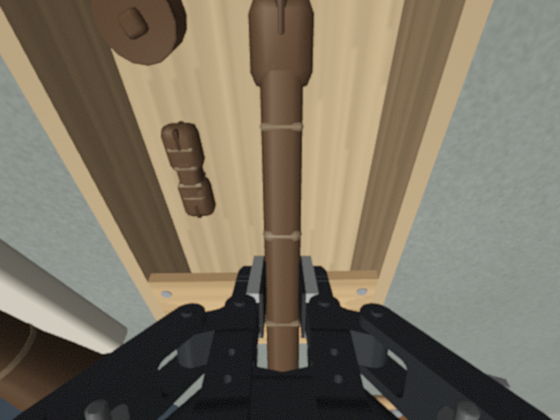

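The wrist view shows the whole -y head in the opening (rows 0–80). Its end is at tray y of about -81 mm, clear of the board edge at -100. I'll lift it straight up.

Call:
carry_out(
  commands=[
    {"rx":0,"ry":0,"rz":0,"dx":0,"dy":0,"dz":1.5,"grip":1},
    {"rx":0,"ry":0,"rz":0,"dx":0,"dy":0,"dz":2.5,"grip":1},
    {"rx":0,"ry":0,"rz":0,"dx":0,"dy":0,"dz":3,"grip":1},
    {"rx":0,"ry":0,"rz":0,"dx":0,"dy":0,"dz":3,"grip":1},
    {"rx":0,"ry":0,"rz":0,"dx":0,"dy":0,"dz":2,"grip":1},
  ],
)

```text
t: 6.65
eef_pos: [0.5386, -0.0313, 0.2291]
ee_rot: [-0.561, 0.803, 0.114, 0.164]
wrist_force: [-0.4, 0.4, -3.2]
width: 0.185
gripper_force: 68.8
```

Call:
carry_out(
  commands=[
    {"rx":-3.76,"ry":1.37,"rz":0,"dx":-0.2,"dy":-0.6,"dz":1,"grip":1},
    {"rx":-3.76,"ry":1.37,"rz":0,"dx":-0.2,"dy":-0.6,"dz":0.8,"grip":1},
    {"rx":-3.76,"ry":1.37,"rz":0,"dx":-0.2,"dy":-0.6,"dz":0.6,"grip":1},
    {"rx":-3.76,"ry":1.37,"rz":0,"dx":-0.2,"dy":-0.6,"dz":0.4,"grip":1},
    {"rx":-3.76,"ry":1.37,"rz":0,"dx":-0.1,"dy":-0.3,"dz":0.2,"grip":1},
  ],
)

```text
t: 7.15
eef_pos: [0.5292, -0.0584, 0.2574]
ee_rot: [-0.572, 0.82, 0.014, 0.02]
wrist_force: [-0.2, -0.7, -2.8]
width: 0.193
gripper_force: 68.8
```

Call:
carry_out(
  commands=[
    {"rx":0,"ry":0,"rz":0,"dx":0,"dy":0,"dz":0,"grip":1},
    {"rx":0,"ry":0,"rz":0,"dx":0,"dy":0,"dz":0,"grip":1},
    {"rx":0,"ry":0,"rz":0,"dx":0,"dy":0,"dz":0,"grip":1},
    {"rx":0,"ry":0,"rz":0,"dx":0,"dy":0,"dz":0,"grip":1},
    {"rx":0,"ry":0,"rz":0,"dx":0,"dy":0,"dz":0,"grip":1},
  ],
)

```text
t: 7.65
eef_pos: [0.5294, -0.0578, 0.2573]
ee_rot: [-0.572, 0.82, 0.015, 0.022]
wrist_force: [-0.7, -0.1, -2.0]
width: 0.191
gripper_force: 68.8
```

```bash
python3 - <<'E'
from h import *
im,d=grab_frame('side');cv2.imwrite('pics/s2.png',im[:,:,::-1])
c=get_calibration('wrist');im,d=grab_frame('wrist');P=world(d,c)
for r in range(0,250,30): print(r,P[r,282].round(3),im[r,282])
E
```

```text
0 [ 0.487 -0.172  0.262] [70 55 42]
30 [ 0.491 -0.162  0.265] [64 48 37]
60 [ 0.494 -0.153  0.264] [92 71 52]
90 [ 0.498 -0.143  0.265] [98 77 59]
120 [ 0.502 -0.132  0.266] [96 73 54]
150 [ 0.506 -0.12   0.266] [95 73 55]
180 [ 0.511 -0.109  0.268] [97 74 56]
210 [ 0.515 -0.095  0.268] [97 73 54]
240 [ 0.521 -0.081  0.268] [92 69 51]
```

View pics/s2.png

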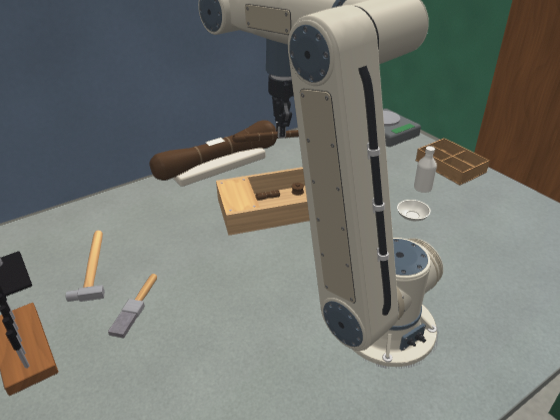

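The side view shows the bone held level over the tray at about (285,132), at a height of about 0.26 m. The fragment (267,193) and vertebra (297,188) are still in the tray. I'll hand the job in.

```bash
python3 -c "
from station import bot
print(bot.job_done())"
```

```text
the job is handed in; nothing more can be done
None
```

The bone came out of the tray diagonally with no sign of contact in the wrist force, and I handed the job in at about 8 s with it held almost level over the tray, about 0.26 m above the bench; the last pictures showed nothing else moved, and no verdict was returned.

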